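# Unfold the crank of a jar clamp and wind it up on the canister

## Robot

A 7-joint arm with a two-finger parallel gripper is mounted at the origin on the work surface. World frame = base frame: x ahead of the robot, y to its left, z up, the work surface at z = 0. Lengths are in mm, angles in rad, forces in N, time in s.
With the tool pointing down it reaches from about 400 to 900 mm from the base axis. Payload 5.6 kg.
Tool frame: the origin (TCP) lies midway between the tips of the shut fingers; the grasp point (between the pads) lies 19 mm behind it (env.pinch_z is the distance from the TCP to the grasp point, in mm); z points along the fingers, y is the direction in which the jaws open and shut (so a half turn about z gives the same grasp; the last joint's range is limited). The gripper opens to 92 mm and grips with 3 to 60 N. Pads are 20 mm wide; open, the fingers measure 128 mm over their backs; the gripper's body (75 mm by 189 mm) begins 69 mm behind the grasp point.
Start: joints at [-1.173, 0.468, -0.012, 1.603, 0.006, 1.071, -0.056], TCP at [277.371, 587.856, 214.592] pointing down, gripper open.
Joint ranges: [-2.53, 2.53], [-0.31, 2.02], [-1.57, 1.55], [0.28, 2.44], [-1.29, 4.43], [0.15, 1.84], [-2.92, 2.92]. Speed limits (rad/s): [2.57, 2.57, 3.14, 3.14, 3.14, 3.14, 3.14].

## Interface

Orientations are given as a rotation vector (axis times angle).
In Python, from station import env gives the robot as it stands. The module is installed in compiled form; this text tells all that it offers.
- The arm moves only by the shell command python3 -m crank 'ROWS' [FORCE]. ROWS is JSON, a list of rows, each a list of 3 entries, a list of its own where there are three numbers: the shift along the tool's x, y, z in m, then the turn, a rotation vector about the tool's x, y, z in degrees, then the opening, from -1 (shut) to 1 (fully open). A call has 1 to 20 rows; each row shifts and turns the commanded pose from where the row before left it, along the tool's axes as they then stand; what a row does not reach is not made up. A row lasts 1/12 s, in which the tool goes at most 41.7 mm and 7.16 degrees, less where a joint would pass 70% of its speed; a pose out of reach is approached as far as the arm can. A call is refused whole if a number of a shift passes 0.0417 or a number of a turn 7.16, either way. A call with a gripper value outside its range is refused whole. The fingers move at their own pace and stop on an object; FORCE is the grip in N (left out, the last holds). Time passes only in rows, so rows that do not move let the fingers close. It gives the time, the measured TCP pose, the force and the opening at its end, in the units of the state.
- env.state(): the state, without advancing time (a new reading comes with each control period).
- env.grab_frame(name): name is "scene" or "top" or "wrist"; returns the picture (420x560x3 uint8, red, green, blue); there is no depth.
- env.camera_params(name): a dict with "fovy" (degrees; the focal length in pixels is half the picture's height over the tangent of half this angle, whatever the lens; pixels are square), "cx", "cy" (the principal point, pixels), "R" (3x3) and "t" (3): a world point X has camera coordinates R X + t. Camera axes: x right, y down, z forward; pixel columns grow to the right and rows downward; lengths in mm; the calibration is good to about 2 mm. A picture is of the moment at which its call begins: read the wrist's pose just before it. camera_params takes no time and is no camera call; for the wrist camera it gives the pose at the moment of the call.
- env.close_job(): hands the job in, once; it reports no verdict.
Trained networks look in the newest picture that a camera, given by its name, has taken for a name from the list of things; names that differ only in an ending like _2 or _b are one class to them, and where a whole thing is asked for, a point or a joint stands for the part that bears it (a point fixed in the world has none). Each returns a list of dicts, best first, with "p" (0 to 1); they miss things now and then, are a little off and sometimes report something else, mostly with a low value. They report only what shows in the picture. A call takes as long as a camera call. They do not tell look-alikes from the thing itself.
- env.search_frame(thing, camera): "rect" ([left, top, right, bottom] in pixels, round what is visible of it).
- env.tip_of(thing, camera): "xy" ([column, row] in pixels: a listed point, or the origin of a listed thing).
The state is a dict: "time_s": time; "q": joint angles; "joint_vel": joint speeds; "joint_efforts": joint torques, N m; "ee_pos": TCP position; "tool_rot": TCP orientation; "wrist_force": force on the tool from outside, world axes, zero at the start; "wrist_torque": the same for the moment, N m; "width": finger opening in mm.
Only numpy, scipy, OpenCV 4.12 (cv2) and the standard library are available. Lean on these libraries where they do the work, as an engineer would, in place of code of your own. Each camera call takes 0.05 s, during which the arm holds its last target. There are 200 camera calls.

## Task

Get the canister ready for twisting its cap off with one hand: unfold the jar clamp's folded crank handle all the way down to its stop, then turn the crank clockwise by its knob until the jaw holds the canister firmly in the V. Stop as soon as the crank stiffens clearly, because the thin plastic cracks if you force it; then let go, leaving the handle unfolded. Do not touch the canister or the jaw with the robot, and leave the tumbler and the bowls where they are.

Things in the scene. Friction and masses are not known exactly. Their poses are not given: they have to be found in the camera images.
- clamp: Grey jar clamp fixed to the white board. Origin: underside of its base, under the crank axis; z up. Base plate 110 (x) x 290 (y) mm, 12 thick; gear column 84 x 84 mm, 127 mm high with collar, around the origin; the sliding jaw is on its +y side. The rubber V jaw is pinned farther along, at a y of 170 to 195 mm that differs each time and is not measured. Jaws under 70 mm high.
- crank_axis (a point): Where the vertical crank axis meets the level fold hinge, 150 mm above the clamp's underside; axes as the clamp's. The crank turns clockwise from above to close the jaw, 12 mm per rad, for about 1.3 to 3.7 rad. Even drag: about 3 to 5 N at the knob. With the canister caught, the knob load grows by about 1.8 N per 10 N on the jaw. Released, it does not run back under 25 N.
- handle (a joint): Fold angle of the crank handle, rad, about the level hinge at crank_axis. 0: arm straight up; negative: leaning back past upright (it starts so); 1.571: arm level, knob upright, at a hard stop = working position. It stays where left; swinging takes about 2 to 4 N at the knob. Unfolding, the knob goes over the top and down on the other side of the crank axis.
- knob_mid (a point): Middle of the black cylindrical knob (22 mm diameter, 46 mm long, spins freely on its long axis) on a steel arm 12 mm wide. From the hinge: 65 mm along the arm, 32 mm off it. Working position: 65 mm from the crank axis, 32 mm above crank_axis. Arm upright: knob level, pointing back. This point's y axis is the fold hinge's direction; z runs outward along the arm, -x along the knob.
- jaw: Sliding jaw plate, 76 mm wide, 50 mm high, with a flat, slightly springy rubber face (about 10 N/mm). Origin: in the plane of its unloaded face, at the height of the clamp's underside; it moves along the clamp's +y. 8 N or more on the canister is a firm hold; above 40 N the plastic cracks. From first stiffening to too much is only about 0.3 rad of crank.
- canister: Closed clear plastic canister with a ribbed red twist cap, about 90 mm in diameter, 101 mm high, about 0.35 kg, standing loose on the clamp's base plate between jaw and V. Origin: centre of its underside. The jaw pushes it along the plate into the V.
- tumbler: Bystander: stainless steel tumbler, 72 mm in diameter, 110 mm high, loose on the shelf board. Origin: centre of its underside.
- bowls: Bystander: two stacked green ceramic bowls (one piece here), 124 mm in diameter, 70 mm high, loose on the shelf board. Origin: centre of the underside.
Mind the look-alikes: they are no part of the job. There is more than one size of the canister; the one meant has the size given above.

How it is judged:
By the outcome, as a careful person would: the job done as asked, in the order asked, and still so for the second after the job is handed in, with the robot touching nothing.
It also fails if it takes over 72 s, if anything falls off the work surface, if the arm or the gripper's body presses on something with over 40 N, if the wrist force passes 120 N, or if a joint passes its speed limit or range.

## Working session

There is one attempt and no reset: what is moved stays moved. The work goes in short steps, Python scripts to look and compute and a shell command to move; the robot and the scene stay as the last step left them, time stands still between calls to the robot, and variables do not carry over. Pictures are saved under pics/ and viewed, about 8 in all and at most 12, crops included, and the job is handed in when it is done.

```bash
mkdir -p pics; ls; cat > h.py <<'E'
import numpy as np, cv2
from station import env
from scipy.spatial.transform import Rotation as Ro
def K(n):
    p=env.camera_params(n); f=210/np.tan(np.radians(p["fovy"])/2); return p,f
def proj(n,X,p=None):
    p=p or env.camera_params(n); f=210/np.tan(np.radians(p["fovy"])/2)
    c=np.array(p["R"])@np.array(X,float)+np.array(p["t"]); return np.array([p["cx"]+f*c[0]/c[2],p["cy"]+f*c[1]/c[2]])
def ray(n,xy,p=None):
    p=p or env.camera_params(n); f=210/np.tan(np.radians(p["fovy"])/2)
    R=np.array(p["R"]);d=R.T@np.array([(xy[0]-p["cx"])/f,(xy[1]-p["cy"])/f,1]); return -R.T@np.array(p["t"]),d/np.linalg.norm(d)
def tri(rays):
    A=np.zeros((3,3));b=np.zeros(3)
    for o,d in rays:
        M=np.eye(3)-np.outer(d,d);A+=M;b+=M@o
    X=np.linalg.solve(A,b); return X,[round(float(np.linalg.norm((np.eye(3)-np.outer(d,d))@(X-o))),1) for o,d in rays]
def atz(n,xy,z,p=None):
    o,d=ray(n,xy,p); return o+d*(z-o[2])/d[2]
E
python3 - <<'E'
from h import *
np.set_printoptions(precision=1,suppress=True)
ims=[]
for n in ("scene","top"):
    im=env.grab_frame(n); cv2.imwrite(f"pics/{n}0.png",im[:,:,::-1])
    p=env.camera_params(n); print(n,p["fovy"],ray(n,(280,210))[0],ray(n,(280,210))[1])
    for t in ("clamp","crank_axis","knob_mid","jaw","canister","tumbler","bowls"):
        print(t,[(np.round(d["xy"]),round(d["p"],2)) for d in env.tip_of(t,n)][:3])
E
```

```text
pics
scene 53.84891730178327 [1060.   486.6  677.9] [-0.6 -0.5 -0.6]
clamp [(array([234., 229.]), 0.96), (array([395., 344.]), 0.32)]
crank_axis [(array([230., 176.]), 0.6)]
knob_mid [(array([249., 154.]), 0.69)]
jaw [(array([253., 240.]), 0.52)]
canister [(array([270., 198.]), 0.97), (array([356., 241.]), 0.97), (array([272., 252.]), 0.85)]
tumbler [(array([149., 263.]), 0.57)]
bowls [(array([394., 345.]), 0.72)]
top 42.06542729873781 [ 296.3   62.9 1458.4] [ 0.2 -0.  -1. ]
clamp [(array([331., 222.]), 0.93)]
crank_axis [(array([338., 212.]), 0.85)]
knob_mid [(array([347., 235.]), 0.58)]
jaw [(array([312., 224.]), 0.53)]
canister [(array([245., 294.]), 0.82), (array([351., 296.]), 0.68), (array([288., 222.]), 0.56)]
tumbler [(array([355., 154.]), 0.91)]
bowls [(array([163., 210.]), 0.88)]
```

View pics/scene0.png

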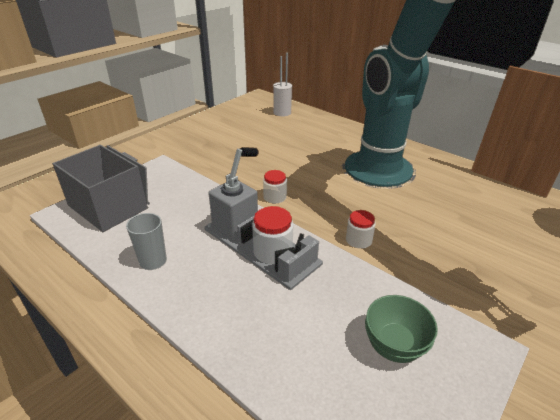

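View pics/top0.png

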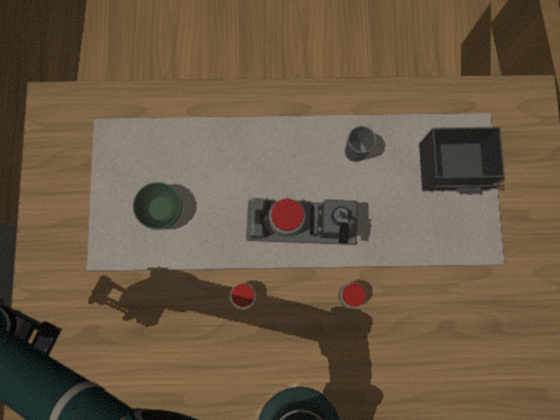

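```bash
python3 - <<'E'
from h import *
np.set_printoptions(precision=1,suppress=True)
for n,a,b in (("clamp",(234,229),(331,222)),("crank_axis",(230,176),(338,212)),("knob",(249,154),(347,235)),("jaw",(253,240),(312,224)),("can",(272,252),(288,222)),("tum",(149,263),(355,154)),("bowl",(394,345),(163,210))):
    print(n,*tri([ray("scene",a),ray("top",b)]))
s=env.state(); print(s)
E
```

```text
clamp [ 532.  -100.6   24. ] [4.1, 4.1]
crank_axis [ 531.1 -101.   177.3] [4.2, 4.2]
knob [ 467.3 -111.2  203.9] [2.6, 2.6]
jaw [526.2 -47.5  15.6] [0.3, 0.3]
can [531.5  17.3  19.5] [0.5, 0.5]
tum [ 726.8 -177.     3.5] [6.3, 6.3]
bowl [569.9 353.   15.1] [0.9, 0.9]
{'time_s': 0.8, 'q': array([-1.2,  0.5, -0. ,  1.6,  0. ,  1.1, -0.1]), 'joint_vel': array([-0., -0.,  0.,  0., -0.,  0., -0.]), 'joint_efforts': array([ -0. , -52. ,  -0. , -24.4,  -0.1,   0. ,   0. ]), 'ee_pos': array([277.4, 587.9, 214.6]), 'tool_rot': array([0.7, 3.1, 0. ]), 'wrist_force': array([0.3, 0.7, 0.2]), 'wrist_torque': array([ 0.,  0., -0.]), 'width': 91.45707934304245}
```

The scene picture shows the clamp column at about (233,212), with the handle leaning back and the black knob at (249,153) on the robot side. The right canister stands in the clamp, cap at (272,219). Small look-alikes are at (275,185) and (360,230), the tumbler at (148,240) and the bowls at (400,328). The top picture agrees: knob (345,230), cap (287,215). The clamp's +y is roughly world +y. I'll move above the clamp for a closer look.

```bash
python3 -m crank '[[[0,0,-0.041],[0,0,-6.35],1],[[0,0,-0.041],[0,0,-6.35],1],[[0,0,-0.041],[0,0,-6.35],1],[[0,0,-0.041],[0,0,-6.35],1],[[-0.009,-0.038,0],[0,0,0],1],[[-0.009,-0.038,0],[0,0,0],1],[[-0.009,-0.038,0],[0,0,0],1],[[-0.009,-0.038,0],[0,0,0],1],[[-0.009,-0.038,0],[0,0,0],1],[[-0.009,-0.038,0],[0,0,0],1],[[-0.009,-0.038,0],[0,0,0],1],[[-0.009,-0.038,0],[0,0,0],1],[[-0.009,-0.038,0],[0,0,0],1],[[-0.009,-0.038,0],[0,0,0],1],[[-0.009,-0.038,0],[0,0,0],1],[[-0.009,-0.038,0],[0,0,0],1],[[-0.009,-0.038,0],[0,0,0],1],[[-0.009,-0.038,0],[0,0,0],1]]'
python3 -m crank '[[[-0.009,-0.038,0],[0,0,0],1],[[-0.009,-0.038,0],[0,0,0],1],[[-0.009,-0.038,0],[0,0,0],1],[[-0.009,-0.038,0],[0,0,0],1],[[0,0,0],[0,0,0],1],[[0,0,0],[0,0,0],1]]'
python3 - <<'E'
from h import *
np.set_printoptions(precision=2,suppress=True)
import pickle
s=env.state();print(s["q"],Ro.from_rotvec(s["tool_rot"]).as_matrix())
p=env.camera_params("wrist"); im=env.grab_frame("wrist"); cv2.imwrite("pics/w1.png",im[:,:,::-1]); pickle.dump(p,open("w1.pkl","wb"))
print(ray("wrist",(280,210),p))
for t in ("clamp","crank_axis","knob_mid","jaw","canister"):
    print(t,[(np.round(d["xy"]),round(d["p"],2)) for d in env.tip_of(t,"wrist")][:3])
E
```

```text
time_s: 2.3
ee_pos: [404.6, 54.2, 379.0]
tool_rot: [-0.004, 3.141, 0.001]
wrist_force: [1.4, -0.1, 0.0]
width: 92.1
time_s: 2.8
ee_pos: [440.9, -97.6, 378.7]
tool_rot: [0.004, 3.141, 0.0]
wrist_force: [-0.7, -0.0, -0.5]
width: 91.9
[-0.43 -0.05  0.56  1.87  0.03  1.32  1.69] [[-1.  0.  0.]
 [ 0.  1.  0.]
 [-0.  0. -1.]]
(array([375.3 , -97.23, 548.24]), array([ 0.22,  0.01, -0.98]))
clamp [(array([273., 228.]), 0.63)]
crank_axis [(array([270., 263.]), 0.87)]
knob_mid [(array([275., 234.]), 0.8)]
jaw [(array([311., 230.]), 0.67)]
canister [(array([247., 112.]), 0.9), (array([353., 233.]), 0.81), (array([424., 109.]), 0.77)]
```

View pics/w1.png

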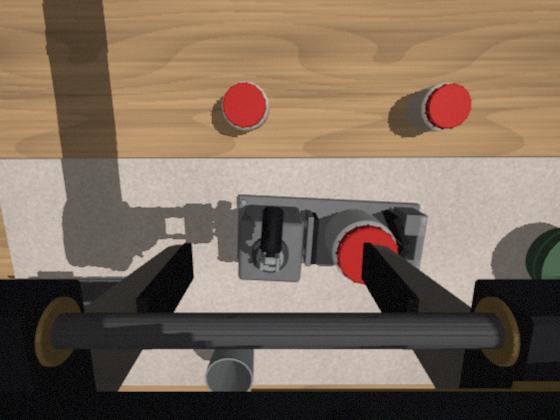

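```bash
python3 - <<'E'
from h import *
import pickle
np.set_printoptions(precision=1,suppress=True)
p=pickle.load(open("w1.pkl","rb"))
for n,a,b,c in (("clamp",(234,229),(331,222),(273,228)),("axis",(230,176),(338,212),(270,263)),("knob",(249,153.5),(346,232),(273,231)),("jaw",(253,240),(312,224),(311,230)),("can",(272,252),(288,222),(353,233))):
    w=ray("wrist",c,p)
    print(n,"3:",*tri([ray("scene",a),ray("top",b),w]),"s+w:",*tri([ray("scene",a),w]),"t+w",*tri([ray("top",b),w]))
# base plate corners at underside+12
for z in (12,22,30): print(z,[atz("wrist",c,z,p) for c in ((240,196),(424,206))],atz("wrist",(354,233),z,p))
E
```

```text
clamp 3: [ 528.6 -103.5   19.2] [4.9, 5.8, 4.5] s+w: [ 526.9 -107.6   17.3] [3.2, 3.2] t+w [ 540.3 -105.3  -40.2] [1.0, 1.0]
axis 3: [ 528.1 -104.3  173.2] [4.6, 6.0, 4.2] s+w: [ 526.5 -108.6  172.2] [2.5, 2.5] t+w [ 536.3 -105.   139.9] [2.8, 2.8]
knob 3: [ 473.5 -105.1  210.6] [2.8, 5.3, 2.8] s+w: [ 473.4 -102.   210.7] [0.3, 0.3] t+w [ 469.7 -104.6  232.3] [3.5, 3.5]
jaw 3: [527.3 -45.1  18.4] [1.3, 2.6, 2.7] s+w: [528.6 -43.6  19.4] [1.3, 1.3] t+w [521.5 -45.1  41.9] [0.3, 0.3]
can 3: [532.2  20.9  23.6] [2.1, 4.0, 4.9] s+w: [533.4  23.5  24.4] [2.9, 2.9] t+w [525.   18.7  51.2] [1.7, 1.7]
12 [array([ 472.1, -158.8,   12. ]), array([489.2, 142.6,  12. ])] [535.2  30.2  12. ]
22 [array([ 470.2, -157.6,   22. ]), array([487.1, 138.1,  22. ])] [532.2  27.9  22. ]
30 [array([ 468.8, -156.7,   30. ]), array([485.4, 134.5,  30. ])] [529.8  26.   30. ]
```

The wrist picture shows the knob from (272,208) to (270,248), the hinge near (270,263), the cap at (368,254), and the plate edge (240,196)–(424,206). That gives a clamp yaw of about -3°, an underside z near 18 and a hinge z near 170. The knob is around (473,-103,210), fold about -0.5. I'll go closer for the second measurement.

```bash
python3 -m crank '[[[-0.011,-0.002,0.03],[0,0,1],1],[[-0.011,-0.002,0.03],[0,0,1],1],[[-0.01,-0.001,0.029],[0,0,1],1],[[0,0,0],[0,0,0],1],[[0,0,0],[0,0,0],1]]'
python3 - <<'E'
from h import *
np.set_printoptions(precision=2,suppress=True)
import pickle
p=env.camera_params("wrist"); im=env.grab_frame("wrist"); cv2.imwrite("pics/w2.png",im[:,:,::-1]); pickle.dump(p,open("w2.pkl","wb"))
p1=pickle.load(open("w1.pkl","rb"))
for t,z in (("crank_axis",170),("knob_mid",210),("jaw",18)):
    for d in env.tip_of(t,"wrist")[:2]: print(t,d["xy"],d["p"],atz("wrist",d["xy"],z,p))
E
```

```text
time_s: 3.52
ee_pos: [472.3, -100.5, 288.8]
tool_rot: [-0.076, -3.137, 0.001]
wrist_force: [-0.3, -0.2, 0.8]
width: 92.2
crank_axis [271.4, 266.9] 0.69 [ 524.31 -108.68  170.  ]
knob_mid [275.5, 227.3] 0.83 [ 475.67 -102.2   210.  ]
jaw [320.0, 227.8] 0.94 [532.03 -45.42  18.  ]
```

View pics/w2.png

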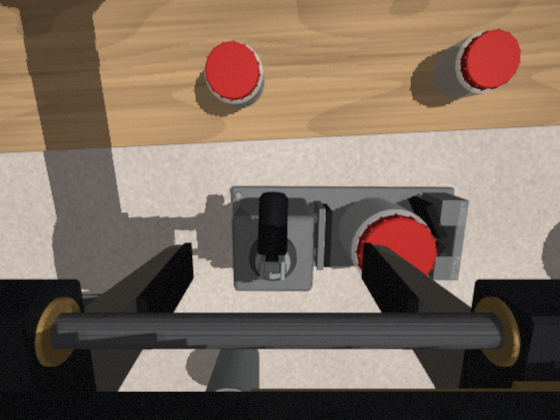

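The wrist camera confirms the knob at (272,225), axis vertical in the image, so the tool is aligned with the fold plane. The column centre is at (273,240). I'll descend and grip the knob across the hinge direction.

```bash
python3 -m crank '[[[-0.001,-0.001,0.033],[0,0,0],1],[[-0.001,-0.001,0.033],[0,0,0],1],[[0,-0.001,0.032],[0,0,0],1],[[0,0,0],[0,0,0],-1],[[0,0,0],[0,0,0],-1],[[0,0,0],[0,0,0],-1],[[0,0,0],[0,0,0],-1],[[0,0,0],[0,0,0],-1],[[0,0,0],[0,0,0],-1],[[0,0,0],[0,0,0],-1],[[0,0,0],[0,0,0],-1],[[0,0,0],[0,0,0],-1],[[0,0,0],[0,0,0],-1]]' 15
python3 - <<'E'
from h import *
im=env.grab_frame("scene"); cv2.imwrite("pics/s2.png",cv2.resize(im[60:300,120:440,::-1],(800,600)))
E
```

```text
time_s: 4.8
ee_pos: [474.8, -104.3, 191.7]
tool_rot: [0.078, 3.141, 0.0]
wrist_force: [-0.5, 0.4, -0.4]
width: 27.3
```

View pics/s2.png

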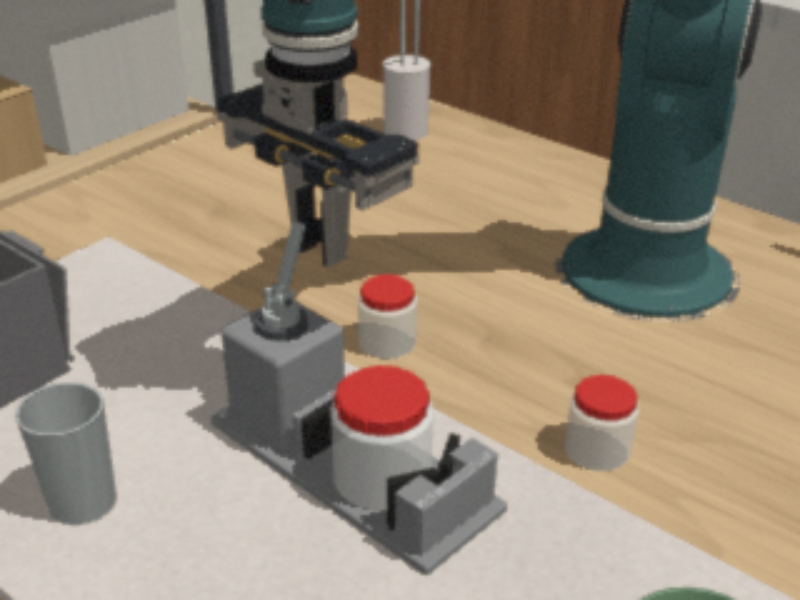

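The scene crop shows the fingers straddling the knob, clear of the canister and jaw. I'll finish the grip and start the arc.

```bash
python3 -m crank '[[[0,0,0],[0,0,0],-1],[[0,0,0],[0,0,0],-1],[[0,0,0],[0,0,0],-1],[[0,0,0],[0,0,0],-1]]'
python3 -m crank '[[[-0.0097,0,-0.0108],[0,0,0],-1],[[-0.0116,0,-0.0086],[0,0,0],-1],[[-0.0131,0,-0.0062],[0,0,0],-1],[[-0.014,0,-0.0034],[0,0,0],-1],[[0,0,0],[0,0,0],-1]]'
```

```text
time_s: 5.18
ee_pos: [474.8, -104.3, 191.6]
tool_rot: [-0.079, -3.141, -0.0]
wrist_force: [-0.1, -0.1, 0.7]
width: 21.2
time_s: 5.6
ee_pos: [523.3, -107.6, 219.6]
tool_rot: [-0.079, -3.138, 0.003]
wrist_force: [-0.0, -1.7, -2.6]
width: 21.2
```

```bash
python3 -m crank '[[[-0.0144,0,-0.0006],[0,0,0],-1],[[-0.0143,0,0.0023],[0,0,0],-1],[[-0.0135,0,0.0051],[0,0,0],-1],[[-0.0123,0,0.0077],[0,0,0],-1],[[0,0,0],[0,0,0],-1]]'
python3 -m crank '[[[-0.0105,0,0.01],[0,0,0],-1],[[-0.0083,0,0.0118],[0,0,0],-1],[[-0.0018,0,0.0034],[0,0,0],-1],[[0,0,0],[0,0,0],-1],[[0,0,0],[0,0,0],-1]]'
python3 - <<'E'
from h import *
im=env.grab_frame("scene"); cv2.imwrite("pics/s3.png",cv2.resize(im[60:300,120:440,::-1],(800,600)))
E
```

```text
time_s: 6.02
ee_pos: [576.6, -111.1, 204.2]
tool_rot: [-0.079, -3.137, 0.004]
wrist_force: [-3.1, -3.5, -3.5]
width: 21.5
time_s: 6.43
ee_pos: [597.4, -111.7, 181.1]
tool_rot: [-0.08, -3.141, 0.002]
wrist_force: [-1.8, -5.7, -2.5]
width: 21.4
```

View pics/s3.png

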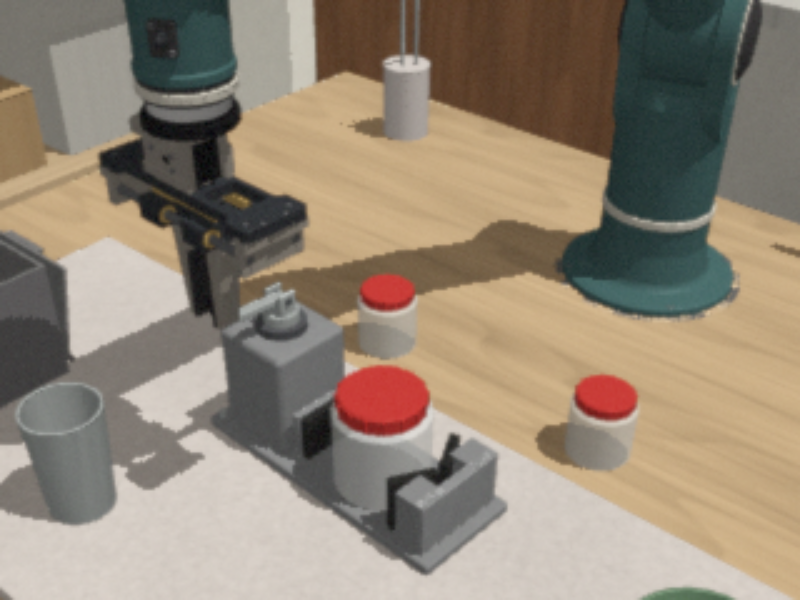

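The handle is almost level in the picture, with the arm pointing from the hub (280,312) to the fingers (215,320). I'll press down gently to find the stop.

```bash
python3 -m crank '[[[0,-0.001,0.003],[0,0,0],-1],[[0,0,0],[0,0,0],-1],[[0,0,0],[0,0,0],-1]]'
python3 -m crank '[[[0,-0.001,0.003],[0,0,0],-1],[[0,0,0],[0,0,0],-1],[[0,0,0],[0,0,0],-1]]'
```

```text
time_s: 6.73
ee_pos: [598.4, -111.6, 178.9]
tool_rot: [0.078, 3.139, 0.0]
wrist_force: [-1.9, -3.3, 3.9]
width: 21.5
time_s: 6.98
ee_pos: [599.7, -111.7, 176.2]
tool_rot: [0.077, 3.137, 0.001]
wrist_force: [0.9, -1.9, 5.8]
width: 21.6
```

```bash
python3 -m crank '[[[-0.0014,0,0.003],[0,0,0],-1],[[0,0,0],[0,0,0],-1],[[0,0,0],[0,0,0],-1]]'
python3 -m crank '[[[-0.0014,0,0.003],[0,0,0],-1],[[0,0,0],[0,0,0],-1],[[0,0,0],[0,0,0],-1]]'
```

```text
time_s: 7.23
ee_pos: [600.8, -111.8, 174.4]
tool_rot: [0.077, 3.137, 0.002]
wrist_force: [-4.3, -0.7, 14.7]
width: 21.4
time_s: 7.48
ee_pos: [602.2, -111.9, 172.2]
tool_rot: [0.077, 3.137, 0.003]
wrist_force: [-6.2, -0.6, 18.5]
width: 21.1
```

```bash
python3 -m crank '[[[0,0,0],[0,0,0],0],[[0,0,0],[0,0,0],0],[[0,0,0],[0,0,0],0],[[0,0,0],[0,0,0],0],[[0,0,0],[0,0,0],0],[[0,0,-0.04],[0,0,0],0.3],[[0,0,-0.04],[0,0,0],0.3],[[0,0,0],[0,0,0],0.3]]'
python3 - <<'E'
from h import *
np.set_printoptions(precision=1,suppress=True)
p=env.camera_params("wrist"); w=env.grab_frame("wrist"); s=env.grab_frame("scene")
a=cv2.resize(s[60:210,170:370,::-1],(800,600)); b=cv2.resize(w[120:360,120:440,::-1],(800,600))
cv2.imwrite("pics/c4.png",np.hstack([cv2.resize(a,(400,300)),cv2.resize(b,(400,300))]))
for t in ("knob_mid","crank_axis"):
    x=env.tip_of(t,"scene")[:1]; y=env.tip_of(t,"wrist")[:1]; print(t,x,y)
    if x and y: print(tri([ray("scene",x[0]["xy"]),ray("wrist",y[0]["xy"],p)]))
E
```

```text
time_s: 8.15
ee_pos: [604.7, -113.9, 256.0]
tool_rot: [0.079, 3.129, -0.001]
wrist_force: [0.7, -0.4, 0.7]
width: 59.5
knob_mid [{'xy': [206.8, 178.6], 'p': 0.76}] [{'xy': [282.3, 212.3], 'p': 0.74}]
(array([ 593.2, -110.3,  197.5]), [0.7, 0.7])
crank_axis [{'xy': [230.9, 179.0], 'p': 0.77}] [{'xy': [280.9, 115.3], 'p': 0.95}]
(array([ 526.9, -108. ,  165.4]), [0.9, 0.9])
```

View pics/c4.png

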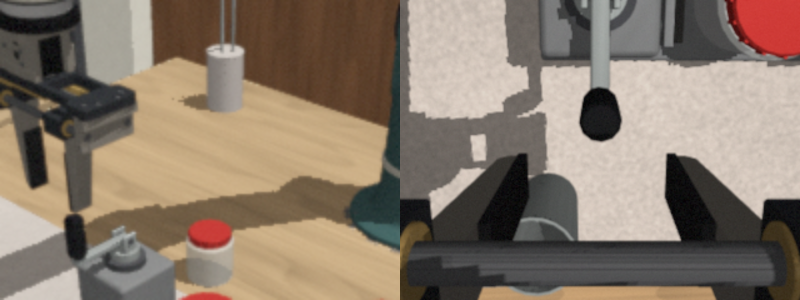

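The left half shows the knob standing upright at (75,237) and the handle level, released. The right half shows the arm pointing straight out to the knob at (600,113). Triangulated, the knob is 66 mm out and 32 mm above the hinge, so the handle is at its stop. I'll grip the knob again, centred, and start cranking.

```bash
cat > t.py <<'E'
from h import *
s=env.state(); C=np.array([528,-108.3]); a=np.radians(-2.8)
X=np.array([np.cos(a),np.sin(a)]);Y=np.array([-np.sin(a),np.cos(a)])
d=s["ee_pos"][:2]-C; f=s["wrist_force"]; al=np.arctan2(d@Y,d@X); r=np.linalg.norm(d)
u=d/r; t=np.array([-u[1],u[0]])  # ccw tangent: resisting force on tool is +
print("alpha %.3f r %.1f z %.1f Ft %.1f Fr %.1f Fz %.1f rot"%(al,r,s["ee_pos"][2],f[:2]@t,f[:2]@u,f[2]),np.round(s["tool_rot"],3))
E
python3 -m crank '[[[0.0104,0.003,0.037],[0,0,0],0.3],[[0,0,0.037],[0,0,0],0],[[0,0,0],[0,0,0],-1],[[0,0,0],[0,0,0],-1],[[0,0,0],[0,0,0],-1],[[0,0,0],[0,0,0],-1],[[0,0,0],[0,0,0],-1],[[0,0,0],[0,0,0],-1],[[0,0,0],[0,0,0],-1],[[0,0,0],[0,0,0],-1]]' 20; python3 t.py
python3 - <<'E'
import numpy as np
a=0
for i in range(32):
    b=a-0.1; print(i,round(b,2),"tx %.1f ty %.1f"%(-65*(np.cos(b)-np.cos(a)),65*(np.sin(b)-np.sin(a))),end=" | "); a=b
E
```

```text
time_s: 9.28
ee_pos: [592.0, -110.4, 176.6]
tool_rot: [0.079, 3.137, -0.002]
wrist_force: [0.8, -3.5, 6.1]
width: 21.5
alpha 0.016 r 64.0 z 176.6 Ft -3.5 Fr 0.9 Fz 6.1 rot [ 7.900e-02  3.137e+00 -2.000e-03]
0 -0.1 tx 0.3 ty -6.5 | 1 -0.2 tx 1.0 ty -6.4 | 2 -0.3 tx 1.6 ty -6.3 | 3 -0.4 tx 2.2 ty -6.1 | 4 -0.5 tx 2.8 ty -5.9 | 5 -0.6 tx 3.4 ty -5.5 | 6 -0.7 tx 3.9 ty -5.2 | 7 -0.8 tx 4.4 ty -4.8 | 8 -0.9 tx 4.9 ty -4.3 | 9 -1.0 tx 5.3 ty -3.8 | 10 -1.1 tx 5.6 ty -3.2 | 11 -1.2 tx 5.9 ty -2.7 | 12 -1.3 tx 6.2 ty -2.0 | 13 -1.4 tx 6.3 ty -1.4 | 14 -1.5 tx 6.4 ty -0.8 | 15 -1.6 tx 6.5 ty -0.1 | 16 -1.7 tx 6.5 ty 0.5 | 17 -1.8 tx 6.4 ty 1.2 | 18 -1.9 tx 6.2 ty 1.8 | 19 -2.0 tx 6.0 ty 2.4 | 20 -2.1 tx 5.8 ty 3.0 | 21 -2.2 tx 5.4 ty 3.6 | 22 -2.3 tx 5.1 ty 4.1 | 23 -2.4 tx 4.6 ty 4.6 | 24 -2.5 tx 4.1 ty 5.0 | 25 -2.6 tx 3.6 ty 5.4 | 26 -2.7 tx 3.1 ty 5.7 | 27 -2.8 tx 2.5 ty 6.0 | 28 -2.9 tx 1.9 ty 6.2 | 29 -3.0 tx 1.2 ty 6.4 | 30 -3.1 tx 0.6 ty 6.5 | 31 -3.2 tx -0.1 ty 6.5 |
```

```bash
python3 -m crank '[[[0.0003,-0.0065,0],[0,0,0],-1],[[0.001,-0.0064,0],[0,0,0],-1],[[0.0016,-0.0063,0],[0,0,0],-1]]'>/dev/null; python3 t.py
python3 -m crank '[[[0.0022,-0.0061,0],[0,0,0],-1],[[0.0028,-0.0059,0],[0,0,0],-1],[[0.0034,-0.0055,0],[0,0,0],-1]]'>/dev/null;python3 t.py
```

```text
alpha -0.217 r 63.9 z 176.6 Ft 4.8 Fr 1.9 Fz 6.1 rot [0.074 3.135 0.006]
alpha -0.531 r 63.8 z 176.8 Ft 4.3 Fr 5.6 Fz 3.7 rot [7.500e-02 3.133e+00 3.000e-03]
```

```bash
python3 -m crank '[[[0.0031,-0.0058,0],[0,0,0],-1],[[0.0044,-0.0048,0],[0,0,0],-1],[[0.0049,-0.0043,0],[0,0,0],-1]]'>/dev/null; python3 t.py
python3 -m crank '[[[0.0053,-0.0038,0],[0,0,0],-1],[[0.0056,-0.0032,0],[0,0,0],-1],[[0.0059,-0.0027,0],[0,0,0],-1]]'>/dev/null;python3 t.py
```

```text
alpha -0.848 r 64.0 z 176.7 Ft 4.8 Fr 3.2 Fz 4.0 rot [7.600e-02 3.133e+00 2.000e-03]
alpha -1.163 r 64.2 z 176.8 Ft 4.8 Fr 4.9 Fz 3.6 rot [ 7.700e-02  3.133e+00 -1.000e-03]
```

```bash
python3 -m crank '[[[0.0062,-0.0022,0],[0,0,0],-1],[[0.0063,-0.0016,0],[0,0,0],-1]]'>/dev/null; python3 t.py
python3 -m crank '[[[0.0064,-0.0009,0],[0,0,0],-1]]'>/dev/null;python3 t.py
```

```text
alpha -1.372 r 64.4 z 176.8 Ft 5.4 Fr 2.6 Fz 3.9 rot [ 7.800e-02  3.133e+00 -2.000e-03]
alpha -1.475 r 64.5 z 176.7 Ft 4.2 Fr 3.2 Fz 3.7 rot [ 7.800e-02  3.133e+00 -2.000e-03]
```

```bash
python3 -m crank '[[[0.0065,-0.0002,0],[0,0,0],-1]]'>/dev/null; python3 t.py
```

```text
alpha -1.576 r 64.6 z 176.7 Ft 5.5 Fr 2.4 Fz 4.1 rot [ 7.800e-02  3.133e+00 -3.000e-03]
```

```bash
python3 - <<'E'
from h import *
np.set_printoptions(precision=1,suppress=True)
s=env.grab_frame("scene"); t=env.grab_frame("top")
a=cv2.resize(s[190:290,200:330,::-1],(520,400),interpolation=cv2.INTER_CUBIC); b=cv2.resize(t[190:250,240:380,::-1],(520,223),interpolation=cv2.INTER_CUBIC)
cv2.imwrite("pics/c5.png",np.vstack([a,b])[:600])
E
```

```text
(no output)
```

View pics/c5.png

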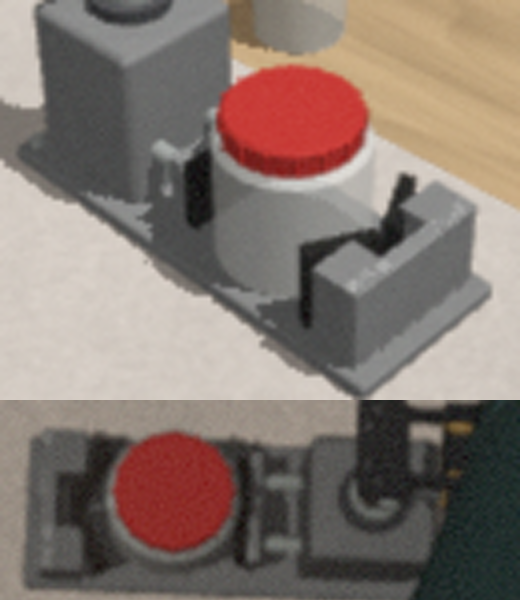

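The jaw (black pad) is now almost at the canister, and the V is still roughly 10 mm past the canister's far side. I'll continue in small typed steps, each one gated on the measured tangential force.

```bash
sed -i '$a import sys; sys.exit(bool(f[:2]@t>6.4))' t.py
python3 -m crank '[[[0.0065,0.0005,0],[0,0,0],-1]]'>/dev/null; python3 t.py && 
python3 -m crank '[[[0.0064,0.0012,0],[0,0,0],-1]]'>/dev/null && python3 t.py && 
python3 -m crank '[[[0.0062,0.0018,0],[0,0,0],-1]]'>/dev/null && python3 t.py && 
python3 -m crank '[[[0.006,0.0024,0],[0,0,0],-1]]'>/dev/null && python3 t.py && 
python3 -m crank '[[[0.0058,0.003,0],[0,0,0],-1]]'>/dev/null && python3 t.py
```

```text
alpha -1.671 r 64.7 z 176.7 Ft 5.1 Fr 3.0 Fz 4.5 rot [ 0.078  3.134 -0.004]
alpha -1.778 r 64.8 z 176.6 Ft 5.6 Fr 3.3 Fz 4.6 rot [ 0.079  3.134 -0.004]
alpha -1.881 r 64.9 z 176.6 Ft 5.9 Fr 2.9 Fz 5.9 rot [ 0.079  3.134 -0.004]
alpha -1.983 r 65.1 z 176.6 Ft 5.4 Fr 2.1 Fz 6.6 rot [ 0.079  3.135 -0.004]
alpha -2.085 r 65.2 z 176.6 Ft 6.3 Fr 2.8 Fz 7.5 rot [ 0.08   3.135 -0.004]
```

```bash
python3 -m crank '[[[0.0028,0.0017,0],[0,0,0],-1]]'>/dev/null; python3 t.py && 
python3 -m crank '[[[0.0027,0.0019,0],[0,0,0],-1]]'>/dev/null && python3 t.py && 
python3 -m crank '[[[0.0026,0.002,0],[0,0,0],-1]]'>/dev/null && python3 t.py
```

```text
alpha -2.144 r 65.2 z 176.6 Ft 6.1 Fr 2.6 Fz 7.4 rot [ 0.08   3.136 -0.004]
alpha -2.190 r 65.3 z 176.6 Ft 4.3 Fr 4.2 Fz 7.0 rot [ 0.08   3.136 -0.004]
alpha -2.240 r 65.3 z 176.5 Ft 4.7 Fr 3.7 Fz 6.8 rot [ 0.08   3.136 -0.004]
```

```bash
python3 -m crank '[[[0.0051,0.0041,0],[0,0,0],-1]]'>/dev/null; python3 t.py && 
python3 -m crank '[[[0.0046,0.0046,0],[0,0,0],-1]]'>/dev/null && python3 t.py && 
python3 -m crank '[[[0.0041,0.005,0],[0,0,0],-1]]'>/dev/null && python3 t.py && 
python3 -m crank '[[[0.0036,0.0054,0],[0,0,0],-1]]'>/dev/null && python3 t.py
```

```text
alpha -2.334 r 65.5 z 176.5 Ft 4.4 Fr 1.7 Fz 7.1 rot [ 0.08   3.135 -0.005]
alpha -2.440 r 65.6 z 176.5 Ft 5.0 Fr 2.0 Fz 7.9 rot [ 0.08   3.136 -0.004]
alpha -2.541 r 65.8 z 176.5 Ft 5.2 Fr 0.0 Fz 7.8 rot [ 8.000e-02  3.136e+00 -3.000e-03]
alpha -2.642 r 65.8 z 176.5 Ft 6.9 Fr -0.2 Fz 7.7 rot [ 8.000e-02  3.136e+00 -3.000e-03]
```

```bash
python3 -m crank '[[[0.0016,0.0028,0],[0,0,0],-1]]'>/dev/null; python3 t.py
```

```text
alpha -2.694 r 65.9 z 176.5 Ft 6.7 Fr -0.9 Fz 7.3 rot [ 7.900e-02  3.136e+00 -3.000e-03]
```

```bash
python3 -m crank '[[[0.0015,0.0029,0],[0,0,0],-1]]'>/dev/null; python3 t.py
```

```text
alpha -2.734 r 65.9 z 176.5 Ft 7.4 Fr -0.6 Fz 5.7 rot [ 0.079  3.135 -0.004]
```

```bash
python3 -m crank '[[[0.0012,0.0024,0],[0,0,0],-1]]'>/dev/null; python3 t.py
```

```text
alpha -2.771 r 65.9 z 176.5 Ft 7.9 Fr -1.8 Fz 6.0 rot [ 0.079  3.135 -0.005]
```

The knob load has risen from about 4.9 N to 7.9 N over 0.2 rad, which means roughly 16 N on the jaw. Before letting go, I'll check that the canister is seated.

```bash
python3 - <<'E'
from h import *
s=env.grab_frame("scene"); t=env.grab_frame("top")
a=cv2.resize(s[190:290,200:330,::-1],(520,400),interpolation=cv2.INTER_CUBIC); b=cv2.resize(t[190:250,240:380,::-1],(520,223),interpolation=cv2.INTER_CUBIC)
cv2.imwrite("pics/c6.png",np.vstack([a,b])[:600])
E
python3 t.py
```

```text
alpha -2.775 r 66.0 z 176.5 Ft 7.2 Fr -0.6 Fz 5.9 rot [ 0.079  3.135 -0.004]
```

View pics/c6.png

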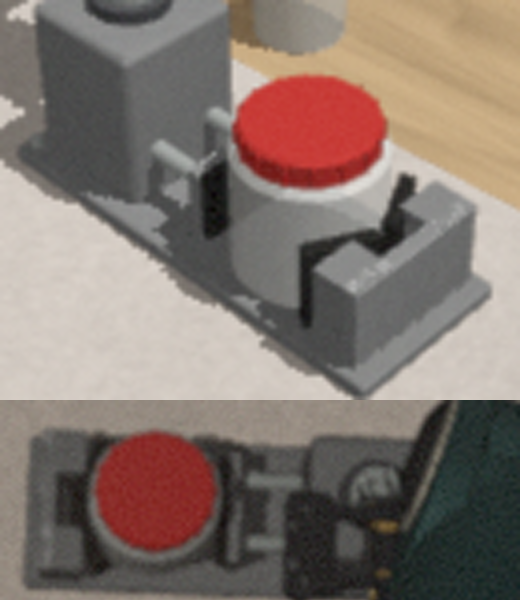

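The canister has moved about 14 mm against the V with the jaw following it, and it sits snug between the black V faces and the pad. One more tiny step should confirm the stiffening.

```bash
python3 -m crank '[[[0.0008,0.0019,0],[0,0,0],-1]]'>/dev/null; python3 t.py
```

```text
alpha -2.794 r 66.0 z 176.5 Ft 8.4 Fr -1.6 Fz 6.5 rot [ 0.08   3.134 -0.005]
```

Steady rise confirmed at +3.5 N, or about 20 N on the jaw. I'll relax the push, open and lift away.

```bash
python3 -m crank '[[[-0.0012,-0.0028,-0.001],[0,0,0],-1],[[0,0,0],[0,0,0],-1]]'; python3 t.py
python3 -m crank '[[[0,0,0],[0,0,0],0.1],[[0,0,0],[0,0,0],0.1],[[0,0,0],[0,0,0],0.1],[[0,0,0],[0,0,0],0.1],[[0,0,0],[0,0,0],0.1],[[0,0,0],[0,0,0],0.1],[[0,0,-0.03],[0,0,0],0.1],[[0,0,-0.04],[0,0,0],0.1],[[0,0,-0.04],[0,0,0],0.1],[[0.04,0,-0.02],[0,0,0],0.1],[[0.04,0,0],[0,0,0],0.1],[[0,0,0],[0,0,0],0.1],[[0,0,0],[0,0,0],0.1]]'
python3 - <<'E'
from h import *
np.set_printoptions(precision=1,suppress=True)
p=env.camera_params("wrist"); w=env.grab_frame("wrist"); s=env.grab_frame("scene")
a=cv2.resize(s[130:310,120:420,::-1],(800,480))
cv2.imwrite("pics/c7.png",a)
for t in ("knob_mid","crank_axis","tumbler","bowls"):
    x=env.tip_of(t,"scene")[:1]; y=env.tip_of(t,"wrist")[:1]; print(t,x,y)
    if x and y: print(tri([ray("scene",x[0]["xy"]),ray("wrist",y[0]["xy"],p)]))
E
```

```text
time_s: 12.32
ee_pos: [465.0, -128.0, 176.6]
tool_rot: [0.078, 3.137, 0.0]
wrist_force: [4.1, -1.1, 3.7]
width: 21.6
alpha -2.789 r 66.0 z 176.6 Ft 2.3 Fr -3.6 Fz 3.7 rot [0.078 3.137 0.   ]
time_s: 13.4
ee_pos: [384.9, -124.1, 305.1]
tool_rot: [0.078, 3.138, 0.004]
wrist_force: [0.1, 0.6, -1.0]
width: 50.4
knob_mid [{'xy': [244.5, 155.5], 'p': 0.81}] [{'xy': [279.1, 301.1], 'p': 0.64}]
(array([ 467.2, -125. ,  194.7]), [1.6, 1.6])
crank_axis [{'xy': [230.8, 179.0], 'p': 0.89}] []
tumbler [{'xy': [151.4, 259.2], 'p': 0.82}] [{'xy': [259.5, 389.7], 'p': 0.57}]
(array([ 724.1, -172.3,   15.3]), [4.2, 4.2])
bowls [{'xy': [397.2, 343.8], 'p': 0.71}] []
```

View pics/c7.png

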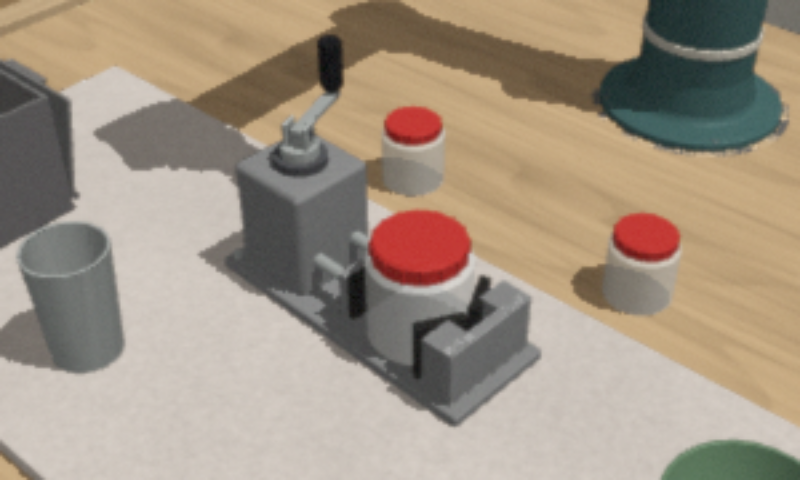

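The knob stands upright at (330,65), the handle is level, the canister is seated, and the tumbler and bowls are undisturbed. The robot is clear, so I'll hand in.

```bash
python3 -c "
from station import env
print(env.close_job())"
```

```text
the job is handed in; nothing more can be done
None
```

I unfolded the crank handle to its stop, turned the crank about 2.8 rad clockwise by its knob, and let go with the handle still unfolded. I then handed the job in at about 13.5 s; no verdict is reported.

- **Handle:** before cranking, the knob measured 66 mm out and 32 mm above the hinge, as it should at the stop. After release it was still upright at z = 195 mm, against 197.5 mm before, within measuring error.
- **Clamping:** I stopped when the knob load had risen from about 4.9 N to 8.4 N over the last 0.25 rad. That is roughly 20 N on the jaw, estimated from the knob force and not measured directly. The readings scattered by about 0.6 N, so the 8–40 N window is met with margin but not to high precision.
- **Canister:** it slid about 14 mm and sits between the pad and the V in the pictures.
- **Surroundings:** the tumbler measured within about 5 mm of its first position in x and y, which is within that method's scatter. The bowls I checked in the scene camera only; their pixel position shifted by about 3 px, and the robot went nowhere near them while working at the clamp. It ended clear of everything.
- **Disagreement:** one earlier reading pair reached 6.3 N near 2.1 rad but fell back, so I treated it as noise or the canister sliding.

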